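Fasten the tool box and pick it up level

TASK

The small grey tool box on the blue repair mat is to be carried to the next bench, but the latch flap on its front has been left standing open. Swing the flap down over its catch and press it fully home, then lift the box by the handle on its lid and finish while still holding it, about 10 cm above the mat, level and steady, so that the sorted parts inside stay in their compartments. Keep the lid shut and the box from tipping all the way through, and leave the other things on the bench where they are.

Things in the scene. Friction and masses are not known exactly. Their poses are not given: they have to be found in the camera images.
- case: the tool box: grey plastic, 130 mm deep (its x) x 220 mm wide (its y) x 93 mm high with the lid, 129 mm to the top of the handle; loose, 0.6 to 0.85 kg in all, balanced under the middle of the handle. Origin: centre of its underside. Its -x side is the front, with the latch; the lid's hinge runs along the rear top edge. z is up. It starts with the lid shut, standing on the mat, front turned roughly towards the robot
- lid (a joint): angle of the lid, rad: 0 shut, positive as its front edge lifts (to 1.8). The hinge is loose, so with the flap open a pull on the handle opens the lid; with the flap over the catch the lid can lift only about 0.02
- flap (a joint): angle of the latch flap, rad: 0 hanging flat against the box's front with its window over the catch, 1.57 standing straight out to the front (box -x), more than that slanting upwards; range 0 to 2.5. It starts between 1.2 and 2.3. The hinge is slightly stiff (about 0.03 N m, some 1 N at the edge) and the flap stays where it is left; it does not snap. Only below about 0.12 does it hook the catch
- flap_hinge (a point): middle of the flap's hinge axis, which runs along the box's y on the lid's front: 69 mm in front of the box's centre (65 mm to the front face, 4 mm more to the axis), 83 mm above the underside, 10 mm below the lid's top
- flap_edge (a point): middle of the flap's free edge. The flap is black plastic, 40 mm wide, 40 mm from hinge axis to free edge, 5 mm thick, centred on the axis, with a window 20 mm wide from 13 to 26.5 mm off the axis
- catch (a point): middle of the catch's outer face: a grey nub on the box's front, 16 mm wide, 9 mm high, standing 5.5 mm out of the front face, 62.5 mm above the underside. Shut, the flap lies round it, its outer face 1 mm further out than the nub
- handle (a point): centre of the handle's grip bar, rigid on the lid: a straight black bar along the box's y, 14 mm thick (box x), 12 mm high, its centre 123 mm above the underside and 30 mm above the lid's top; 92 mm are free between its two posts, with 23 mm of air under it
- mat: the blue silicone mat, fixed, 400 mm (x) x 600 mm (y), 5 mm thick; origin: centre of its underside on the bench
- board: bystander: green circuit board 95 x 65 mm with a few parts, 16 mm high, lying on the mat beside the tool box; origin: centre of its underside
- multimeter: bystander: yellow and black multimeter lying on its back, 185 (x) x 88 x 49 mm, beside the mat; origin: centre of its underside
- spool: bystander: metal solder spool standing on end, 64 mm across, 45 mm high, beside the mat; origin: centre of its underside
- jar: bystander: glass jar of pens, 68 mm across, 135 mm high with the pens, beside the mat; origin: centre of its underside

How it is judged:
By the outcome, as a careful person would: the job done as asked, in the order asked, and still so for the second after the job is handed in, while the arm keeps its last pose, push and grip.
It also fails if it takes over 53 s, if anything falls off the work surface, if the arm or the gripper's body presses on something with over 40 N, if the wrist force passes 120 N, or if a joint passes its speed limit or range.

ROBOT

A 7-joint arm with a two-finger parallel gripper is mounted at the origin on the work surface. World frame = base frame: x ahead of the robot, y to its left, z up, the work surface at z = 0. Lengths are in m, angles in degrees, forces in N, time in s.
With the tool pointing down it reaches from about 0.35 to 0.9 m from the base axis. Payload 19.9 kg.
Tool frame: the origin (TCP) lies at the very end of the fingers, on their centre line; the grasp point (between the pads) lies 19 mm behind it; y points along the fingers, z is the direction in which the jaws open and shut, and the axes are right-handed (so a half turn about y gives the same grasp; the last joint's range is limited). The gripper opens to 94 mm and grips with 3 to 60 N. Pads are 16 mm wide; open, the fingers measure 119 mm over their backs; the gripper's body (75 mm by 177 mm) begins 78 mm behind the grasp point.
Start: joints at [-75.544, 23.915, -0.59, 92.452, 0.269, 63.638, -3.037], TCP at [0.181, 0.598, 0.174] pointing down, gripper open.
Joint ranges: [-161.28, 161.28], [-22.2, 115.67], [-73.04, 71.86], [3.21, 147.25], [-68.34, 248.33], [10.77, 114.83], [-161.83, 161.83]. Speed limits (degrees/s): [108.29, 108.29, 136.94, 136.94, 172.46, 172.46, 172.46].

INTERFACE

Orientations are given as [roll, pitch, yaw] about the fixed x, y, z axes, in that order (R = Rz(yaw) Ry(pitch) Rx(roll)).
In Python, from bench import r, grab_frame gives the robot as it stands. The module is installed in compiled form; this text tells all that it offers.
- The arm moves only by the tool send_rows, never from a script. Its argument "rows" is a list of rows, each an object of numbers: "claw": the gripper command: -1 is shut, 1 is fully open, values between are in proportion; "x", "y", "z": the shift along the world's x, y, z in cm; "spin": the turn about the world's z in rad. In form: [{"claw": .., "x": .., "y": .., "z": .., "spin": ..}, ...]. A call has 1 to 12 rows; each row is the pose to reach, as a shift and turn from the pose measured when the call began; what a row does not reach only later rows make up. A row lasts 1/10 s, in which the tool goes at most 50 mm and 8.59 degrees, less where a joint would pass 70% of its speed; a pose out of reach is approached as far as the arm can. A call with a gripper value outside its range is refused whole. The fingers move at their own pace and stop on an object; "force" is the grip in N (left out, the last holds). Time passes only in rows, so rows that repeat a pose let the fingers close. It gives the time, the measured TCP pose, the force and the opening at its end, in the units of the state.
- r.get_state(): the state, without advancing time (a new reading comes with each control period).
- grab_frame(name): name is "scene" or "top" or "wrist"; returns a dict with "color" (400x640x3 uint8, red, green, blue), "z_map" (400x640 float32, m along the optical axis (not along the pixel's ray), 0 where there is no reading), "fx", "fy", "cx", "cy" (pixels), "rvec" (rotation vector, rad) and "tvec" (3), from world to camera coordinates, as OpenCV has them. Camera axes: x right, y down, z forward; pixel columns grow to the right and rows downward; lengths in m; the calibration is good to about 2 mm. The wrist camera is an equidistant fisheye: a pixel r from the principal point sees the ray r / f radians off the axis. A picture is of the moment at which its call begins.
- r.hand_in(): hands the job in, once; it reports no verdict.
The state is a dict: "clock": time; "joint_pos": joint angles; "qvel": joint speeds; "joint_efforts": joint torques, N m; "tcp_pos": TCP position; "orientation": TCP orientation; "contact_force": force on the tool from outside, world axes, zero at the start; "torque": the same for the moment, N m; "finger_gap": opening from 0.0 (shut) to 1.0 (fully open).
Only numpy, scipy, OpenCV 4.12 (cv2) and the standard library are available. Lean on these libraries where they do the work, as an engineer would, in place of code of your own. Each camera call takes 0.05 s, during which the arm holds its last target. There are 200 camera calls.

## Working session

There is one attempt and no reset: what is moved stays moved. The work goes in short steps, Python scripts to look and compute and a tool call to move; the robot and the scene stay as the last step left them, time stands still between calls to the robot, and variables do not carry over. Pictures are saved under pics/ and viewed, about 8 in all and at most 12, crops included, and the job is handed in when it is done.

Besides the shell and the picture viewer there is one more tool, called after "Request:" by a JSON object that holds its "api" and its "payload", one argument or row to a line. send_rows: Moves the arm, as the interface text tells. Its arguments: {"type":"object","properties":{"rows":{"type":"array","items":{"type":"object","properties":{"claw":{"type":"number"},"x":{"type":"number"},"y":{"type":"number"},"z":{"type":"number"},"spin":{"type":"number"}}}},"force":{"type":"number"}},"required":["rows"]}

```bash
mkdir -p pics
cat > h.py <<'E'
import numpy as np,cv2
from bench import r,grab_frame
def get(n):
    f=grab_frame(n); np.savez(f'/tmp/{n}.npz',**f); return f
def world(f):
    h,w=f['z_map'].shape; v,u=np.mgrid[:h,:w]; z=f['z_map']
    P=np.stack([(u-f['cx'])/f['fx']*z,(v-f['cy'])/f['fy']*z,z],-1)
    R=cv2.Rodrigues(np.array(f['rvec'],float))[0]
    return (P-np.array(f['tvec']).ravel())@R
E
python3 - <<'E'
from h import *
s=r.get_state(); print({k:np.round(v,3) for k,v in s.items()})
for n in('scene','top'):
    f=get(n); cv2.imwrite(f'pics/{n}0.png',f['color'][...,::-1]); print(n,f['fx'],f['cx'],f['rvec'],f['tvec'])
E
```

```text
{'clock': np.float64(0.0), 'joint_pos': array([-75.544,  23.951,  -0.59 ,  92.484,   0.27 ,  63.638,  -3.038]), 'qvel': array([-0.04 ,  0.033,  0.022, -0.085,  0.042, -0.003, -0.01 ]), 'joint_efforts': array([ 2.0000e-03, -8.5127e+01,  6.4000e-01, -4.2597e+01, -4.9000e-02,
        1.9000e-02,  0.0000e+00]), 'tcp_pos': array([0.181, 0.598, 0.173]), 'orientation': array([-9.0072e+01, -6.0000e-03, -1.6835e+01]), 'contact_force': array([-0.112,  0.494,  0.479]), 'torque': array([0.009, 0.057, 0.039]), 'finger_gap': np.float64(1.0)}
scene 417.7050754822346 322.2349765819457 [ 1.42921459  2.20859952 -0.84497527] [ 0.22666656 -0.29321464  1.65942602]
top 370.50936230999844 315.320036698391 [ 2.21312619 -2.16471939  0.0998728 ] [-0.01552747  0.54403365  1.38262407]
```

View pics/scene0.png

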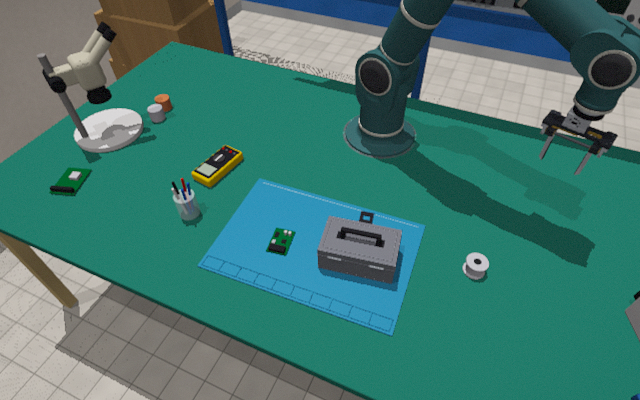

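View pics/top0.png

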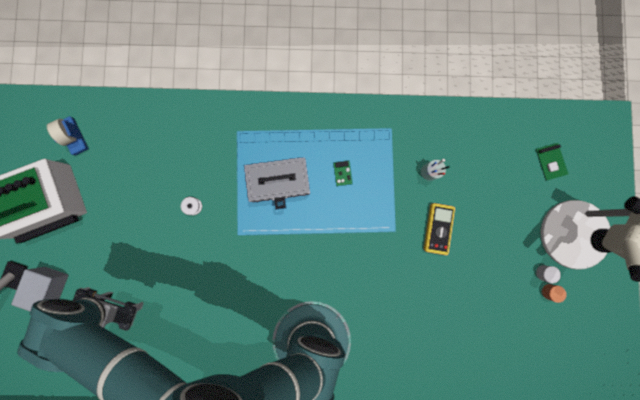

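The scene view shows the box at about (360,248), with its flap standing out at (367,216). In the top view the handle is at (277,179), the flap at (280,202), the board at (343,173) and the spool at (191,206). Next I measure these.

Run:
```python
from h import *
for n,(u0,u1,v0,v1) in {'top':(235,318,150,215),'scene':(310,410,205,285)}.items():
    f=dict(np.load(f'/tmp/{n}.npz')); W=world(f); C=f['color'].astype(int)
    hsv=cv2.cvtColor(f['color'],cv2.COLOR_RGB2HSV)
    roi=np.zeros(C.shape[:2],bool); roi[v0:v1,u0:u1]=1
    ok=roi&(f['z_map']>0)
    def rect(m,name):
        p=W[m]; c,(a,b),t=cv2.minAreaRect(p[:,:2].astype(np.float32)); 
        bx=cv2.boxPoints((c,(a,b),t)); e=bx[1]-bx[0]; e2=bx[2]-bx[1]; e=e if np.hypot(*e)>np.hypot(*e2) else e2
        print(n,name,m.sum(),'c',np.round(c,4),'size',np.round((a,b),3),'longdir',np.round(np.degrees(np.arctan2(e[1],e[0]))%180,1),'mean',np.round(p.mean(0),4),'z',np.round(np.percentile(p[:,2],[2,50,98]),3))
    rect(ok&(W[...,2]>.088)&(W[...,2]<.104),'lid')
    rect(ok&(W[...,2]>.118),'handle')
    dark=ok&(C.max(-1)<60)
    nn,l,st,cc=cv2.connectedComponentsWithStats(dark.astype(np.uint8))
    for i in range(1,nn):
        if st[i,4]>15: rect(l==i,f'dark{np.round(cc[i])}')
    big=f['color'][v0:v1,u0:u1,::-1]
    cv2.imwrite(f'pics/{n}c.png',cv2.resize(big,None,fx=6,fy=6,interpolation=cv2.INTER_CUBIC))
    v,u={'top':(202,280),'scene':(216,367)}[n]
    print(np.round(W[v-8:v+9:2,u-8:u+9:4,2],3))
    m=(hsv[...,0]>95)&(hsv[...,0]<110)&(hsv[...,1]>150)&(hsv[...,2]>120)
    print('mat z',np.median(W[m],0))
```

```text
top lid 2123 c [0.5748 0.1341] size [0.173 0.22 ] longdir 99.0 mean [0.5905 0.137  0.0983] z [0.091 0.098 0.103]
top handle 141 c [0.5959 0.1366] size [0.015 0.113] longdir 99.2 mean [0.5955 0.1368 0.1323] z [0.123 0.132 0.138]
top dark[276. 178.] 125 c [0.5946 0.1381] size [0.018 0.127] longdir 100.0 mean [0.5946 0.1372 0.1268] z [0.099 0.132 0.138]
top dark[279. 202.] 54 c [0.5107 0.1257] size [0.036 0.032] longdir 9.3 mean [0.5128 0.1272 0.0937] z [0.087 0.094 0.101]
[[0.102 0.102 0.095 0.092 0.096]
 [0.101 0.094 0.093 0.09  0.075]
 [0.092 0.092 0.089 0.089 0.005]
 [0.001 0.091 0.088 0.091 0.005]
 [0.01  0.097 0.003 0.094 0.004]
 [0.005 0.096 0.006 0.092 0.012]
 [0.002 0.101 0.096 0.094 0.003]
 [0.003 0.097 0.097 0.097 0.009]
 [0.01  0.004 0.007 0.003 0.009]]
mat z [0.71559208 0.90590641 0.02881734]
scene lid 2812 c [0.573  0.1369] size [0.177 0.22 ] longdir 99.0 mean [0.5973 0.1432 0.098 ] z [0.091 0.098 0.102]
scene handle 235 c [0.5944 0.1404] size [0.017 0.116] longdir 98.5 mean [0.5961 0.1418 0.131 ] z [0.122 0.132 0.137]
scene dark[366. 217.] 79 c [0.5069 0.1257] size [0.036 0.036] longdir 18.1 mean [0.5067 0.125  0.0942] z [0.088 0.095 0.1  ]
scene dark[361. 235.] 284 c [0.5936 0.1396] size [0.028 0.133] longdir 99.5 mean [0.5979 0.141  0.1211] z [0.098 0.128 0.137]
[[ 0.002  0.008  0.001  0.001 -0.   ]
 [ 0.008  0.002  0.006  0.007  0.003]
 [ 0.     0.098  0.099  0.1    0.003]
 [ 0.006  0.097  0.094  0.099  0.002]
 [ 0.008  0.092  0.006  0.096  0.004]
 [ 0.005  0.004  0.005  0.093  0.003]
 [ 0.092  0.095  0.095  0.095  0.004]
 [ 0.096  0.099  0.089  0.087  0.006]
 [ 0.097  0.096  0.098  0.098  0.095]]
mat z [ 0.65219517 -0.03155005  0.00405308]
```

View pics/scenec.png

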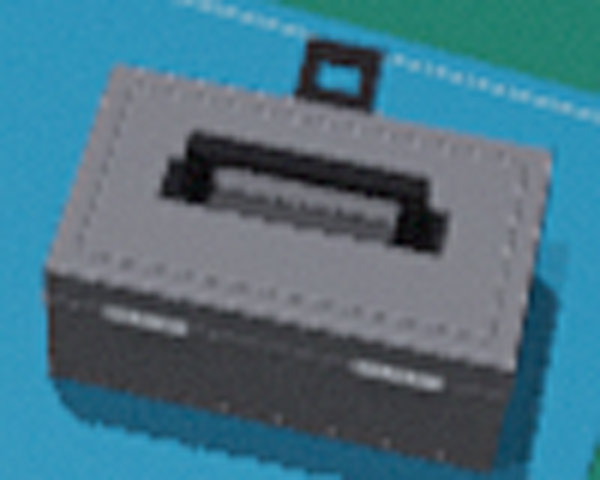

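Box yaw is about 9.1°, with the handle centre at about (0.5955, 0.138). Its measured top z of 0.132–0.137 agrees with the expected 0.134. That puts the hinge at about (0.527, 0.127, 0.088). The flap edge is at z ≈ 0.099, so the flap stands at about 1.85 rad. I'll line the jaws up with box y and move above the flap.

Request:
{"api": "send_rows", "payload": {
  "rows": [
    {"claw": 0.5, "x": 0, "y": 0, "z": 3, "spin": 0.05},
    {"claw": 0, "x": 3, "y": -4.5, "z": 4, "spin": 0.1},
    {"claw": -0.5, "x": 6, "y": -9, "z": 4, "spin": 0.15},
    {"claw": -0.79, "x": 9, "y": -13.3, "z": 4, "spin": 0.2},
    {"claw": -0.79, "x": 12, "y": -17.7, "z": 4, "spin": 0.25},
    {"claw": -0.79, "x": 15, "y": -22, "z": 4, "spin": 0.3},
    {"claw": -0.79, "x": 18, "y": -26.5, "z": 4, "spin": 0.35},
    {"claw": -0.79, "x": 21, "y": -31, "z": 4, "spin": 0.4},
    {"claw": -0.79, "x": 24, "y": -35.4, "z": 4, "spin": 0.45},
    {"claw": -0.79, "x": 27, "y": -39.8, "z": 4, "spin": 0.452},
    {"claw": -0.79, "x": 30, "y": -44.2, "z": 4, "spin": 0.452},
    {"claw": -0.79, "x": 32.2, "y": -47.5, "z": 4, "spin": 0.452}
  ],
  "force": 20
}}

```text
clock: 1.3
tcp_pos: [0.4898, 0.1414, 0.2131]
orientation: [-90.1, -0.0, 9.1]
contact_force: [0.6, 1.2, -0.7]
finger_gap: 0.104
```

Request:
{"api": "send_rows", "payload": {
  "rows": [
    {"claw": -0.79, "x": 1.3, "y": -1.8, "z": -2},
    {"claw": -0.79, "x": 1.3, "y": -1.8, "z": -5},
    {"claw": -0.79, "x": 1.3, "y": -1.8, "z": -8},
    {"claw": -0.79, "x": 1.3, "y": -1.8, "z": -9.8},
    {"claw": -0.79, "x": 1.3, "y": -1.8, "z": -9.8},
    {"claw": -0.79, "x": 1.3, "y": -1.8, "z": -9.8}
  ]
}}

```text
$.rows[0]: bad value
```

Run:
```python
from h import *
s=r.get_state(); print(s['tcp_pos'],s['contact_force'],s['joint_pos'])
f=get('wrist'); t=get('top')
a=f['color'][...,::-1]; b=cv2.resize(t['color'][140:230,225:325,::-1],(440,400),interpolation=cv2.INTER_CUBIC)
cv2.imwrite('pics/w1.png',cv2.resize(np.hstack([a,b]),(800,296)))
```

```text
[0.48976977 0.14143057 0.21314355] [ 0.5704862   1.1889725  -0.70949098] [-34.09367079   9.93479551  16.36725453 106.4357812   -3.03457808
  64.05552621  82.44192655]
```

View pics/w1.png

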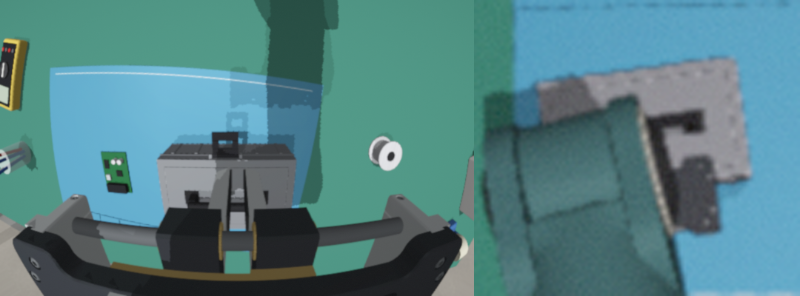

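The wrist view shows the flap standing out from the front at (226,145), with the fingers over the box/flap line. The call was refused because `spin` was missing, so I'm resending it with all fields.

Request:
{"api": "send_rows", "payload": {
  "rows": [
    {"claw": -0.79, "x": 1.3, "y": -1.8, "z": -2, "spin": 0},
    {"claw": -0.79, "x": 1.3, "y": -1.8, "z": -5, "spin": 0},
    {"claw": -0.79, "x": 1.3, "y": -1.8, "z": -8, "spin": 0},
    {"claw": -0.79, "x": 1.3, "y": -1.8, "z": -9.8, "spin": 0},
    {"claw": -0.79, "x": 1.3, "y": -1.8, "z": -9.8, "spin": 0},
    {"claw": -0.79, "x": 1.3, "y": -1.8, "z": -9.8, "spin": 0}
  ]
}}

```text
clock: 2.0
tcp_pos: [0.5047, 0.1195, 0.1155]
orientation: [-90.2, -0.0, 8.6]
contact_force: [-0.3, -0.2, 0.0]
finger_gap: 0.106
```

Run:
```python
from h import *
s=r.get_state(); print(s['tcp_pos'],s['contact_force'])
f=get('wrist')
cv2.imwrite('pics/w2.png',f['color'][...,::-1])
```

```text
[0.50468913 0.1195172  0.11546803] [-0.33076123 -0.1664161   0.03568519]
```

View pics/w2.png

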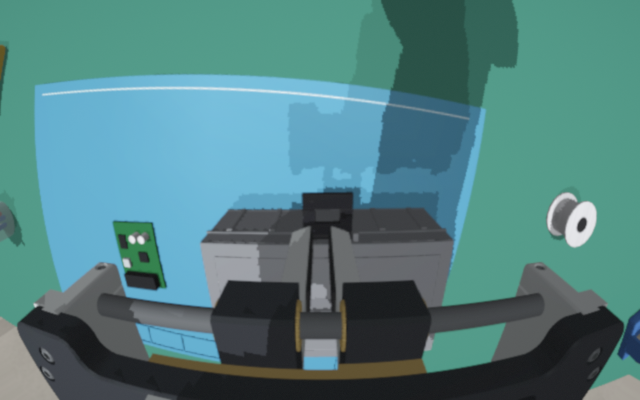

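The fingertips (300–350, 230) are centred over the flap (303–352, 200). I'm pressing it down slowly.

Request:
{"api": "send_rows", "payload": {
  "rows": [
    {"claw": -0.79, "x": 0, "y": 0, "z": -0.5, "spin": 0},
    {"claw": -0.79, "x": 0, "y": 0, "z": -1, "spin": 0},
    {"claw": -0.79, "x": 0, "y": 0, "z": -1.4, "spin": 0},
    {"claw": -0.79, "x": 0, "y": 0, "z": -1.8, "spin": 0},
    {"claw": -0.79, "x": 0, "y": 0, "z": -2.2, "spin": 0},
    {"claw": -0.79, "x": 0, "y": 0, "z": -2.6, "spin": 0},
    {"claw": -0.79, "x": 0, "y": 0, "z": -3, "spin": 0}
  ]
}}

```text
clock: 2.75
tcp_pos: [0.505, 0.1197, 0.0856]
orientation: [-90.2, -0.1, 8.6]
contact_force: [-1.2, -0.6, -0.0]
finger_gap: 0.109
```

Request:
{"api": "send_rows", "payload": {
  "rows": [
    {"claw": -0.79, "x": 0, "y": 0, "z": -0.5, "spin": 0},
    {"claw": -0.79, "x": 0, "y": 0, "z": -1, "spin": 0},
    {"claw": -0.79, "x": 0, "y": 0, "z": -1.4, "spin": 0},
    {"claw": -0.79, "x": 0, "y": 0, "z": -1.8, "spin": 0},
    {"claw": -0.79, "x": 0, "y": 0, "z": -2.2, "spin": 0},
    {"claw": -0.79, "x": 0, "y": 0, "z": -2.6, "spin": 0},
    {"claw": -0.79, "x": 0, "y": 0, "z": -2.8, "spin": 0},
    {"claw": -0.79, "x": 0, "y": 0, "z": -2.8, "spin": 0}
  ]
}}

```text
clock: 3.55
tcp_pos: [0.505, 0.1196, 0.0574]
orientation: [-90.2, -0.1, 8.6]
contact_force: [-0.4, 0.0, 0.4]
finger_gap: 0.106
```

Run:
```python
from h import *
s=r.get_state(); print(s['tcp_pos'],s['contact_force'],s['orientation'])
f=get('wrist')
cv2.imwrite('pics/w3.png',f['color'][...,::-1])
```

```text
[0.50497034 0.11956912 0.0573904 ] [-0.43396142  0.04625004  0.36885094] [-9.01569444e+01 -5.99278812e-02  8.61569226e+00]
```

View pics/w3.png

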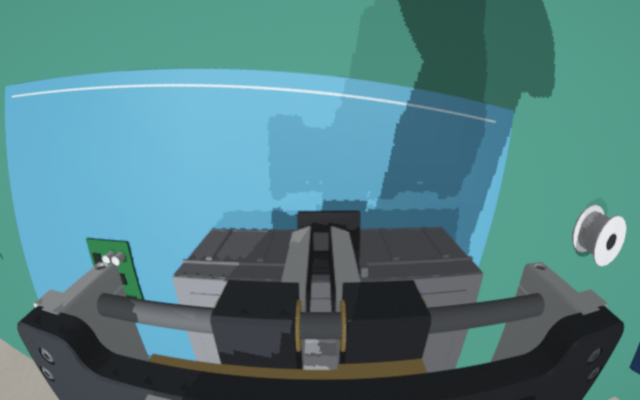

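The flap shows dark at (298–360, 212–235), just in front of the tips. Its tilt isn't clear by eye, so I'll check it with depth.

```bash
cat >> h.py <<'E'
def wworld(f):
    h,w=f['z_map'].shape; v,u=np.mgrid[:h,:w]; z=f['z_map']
    a=(u-f['cx'])/f['fx']; b=(v-f['cy'])/f['fy']; th=np.hypot(a,b)+1e-9
    t=np.tan(th)/th
    P=np.stack([a*t*z,b*t*z,z],-1)
    R=cv2.Rodrigues(np.array(f['rvec'],float))[0]
    return (P-np.array(f['tvec']).ravel())@R
def box(P,c=(0.5955,0.138),yaw=9.1):
    y=np.radians(yaw); d=P[...,:2]-np.array(c)
    return np.stack([d@[np.cos(y),np.sin(y)],d@[-np.sin(y),np.cos(y)],P[...,2]-.005],-1)
E
python3 - <<'E'
from h import *
f=dict(np.load('/tmp/wrist.npz')); B=box(wworld(f))*1000
for u in (300,306,328,350,356,250,420):
    print(u); 
    for v in range(196,280,6): print('  ',v,np.round(B[v,u]).astype(int),f['color'][v,u])
E
```

```text
300
   196 [-97 -22   2] [113 188 218]
   202 [-91 -22   1] [113 187 218]
   208 [-85 -22   1] [113 187 218]
   214 [-109  -16   82] [53 53 56]
   220 [-105  -16   82] [51 52 54]
   226 [-101  -16   84] [47 47 51]
   232 [-102  -15   95] [132 136 136]
   238 [-102  -15  103] [131 135 136]
   244 [-102  -14  112] [110 112 114]
   250 [-102  -14  119] [109 112 114]
   256 [-102  -14  125] [110 113 114]
   262 [-102  -13  132] [110 113 114]
   268 [-102  -13  138] [109 112 114]
   274 [-102  -12  143] [109 112 113]
306
   196 [-96 -16   1] [113 188 218]
   202 [-91 -16   1] [113 187 218]
   208 [-85 -17   1] [111 186 217]
   214 [-109  -12   83] [51 52 56]
   220 [-105  -12   83] [50 51 54]
   226 [-101  -12   82] [68 70 72]
   232 [-102  -12   95] [118 122 123]
   238 [-102  -12  103] [110 112 114]
   244 [-102  -11  112] [108 111 113]
   250 [-102  -11  119] [108 112 113]
   256 [-102  -10  126] [107 110 111]
   262 [-102  -10  133] [104 107 109]
   268 [-102  -10  138] [ 96  99 100]
   274 [-174   -2  264] [85 88 89]
328
   196 [-96   3   1] [ 97 167 197]
   202 [-90   3   0] [ 56 10
[... 1633 characters left out ...]
83 87]
   238 [-66 -65  24] [78 81 84]
   244 [-67 -62  38] [78 80 84]
   250 [-66 -59  48] [78 80 84]
   256 [-67 -57  60] [64 66 69]
   262 [-67 -55  70] [70 72 74]
   268 [-66 -54  76] [64 66 69]
   274 [-67 -51  86] [64 66 69]
420
   196 [-96  88   2] [ 71 126 153]
   202 [-90  88   1] [ 71 126 153]
   208 [-84  89   2] [ 71 126 152]
   214 [-78  89   2] [ 55 100 123]
   220 [-72  90   1] [ 54 100 123]
   226 [-66  91   1] [ 56  95 117]
   232 [-66  86  16] [64 65 69]
   238 [-66  82  28] [63 65 68]
   244 [-65  79  39] [64 66 69]
   250 [-67  75  53] [64 66 69]
   256 [-66  72  62] [65 66 69]
   262 [-66  69  72] [78 80 83]
   268 [-66  67  80] [64 66 69]
   274 [-66  64  88] [63 65 68]
```

Run:
```python
from h import *
f=dict(np.load('/tmp/wrist.npz')); s=r.get_state()
R=cv2.Rodrigues(f['rvec'])[0]; t=f['tvec'].ravel()
def proj(P):
    p=R@np.array(P)+t; th=np.arctan2(np.hypot(*p[:2]),p[2]); k=th/np.hypot(*p[:2]); return np.round([f['cx']+f['fx']*p[0]*k, f['cy']+f['fy']*p[1]*k],1)
T=s['tcp_pos']; print('cam',np.round(-R.T@t,3), 'axis',R[2])
for dz in (0,.02,.03,.04,.06): print(dz,proj(T+[0,0,dz]),box(T+[0,0,dz])*1000)
c=f['color'][190:290,270:390,::-1]; cv2.imwrite('pics/c.png',cv2.resize(c,None,fx=5,fy=5,interpolation=cv2.INTER_CUBIC))
print(s['joint_efforts'],s['torque'],s['contact_force'])
```

```text
cam [0.424 0.108 0.269] axis [ 0.27926636  0.03988382 -0.959385  ]
0 [319.9 221.4] [-92.22405204  -3.878713    52.5651289 ]
0.02 [319.7 232.1] [-92.22405204  -3.878713    72.5651289 ]
0.03 [319.7 238.3] [-92.22405204  -3.878713    82.5651289 ]
0.04 [319.6 245. ] [-92.22405204  -3.878713    92.5651289 ]
0.06 [319.5 260.5] [-92.22405204  -3.878713   112.5651289 ]
[ 1.88836385e-02 -7.01698780e+01  5.19082814e+00 -3.30428910e+01
  6.47328925e-03  1.34478189e-02  2.05241499e-02] [0.07400004 0.11300907 0.00743521] [0.01072804 0.62203332 1.01533437]
```

View pics/c.png

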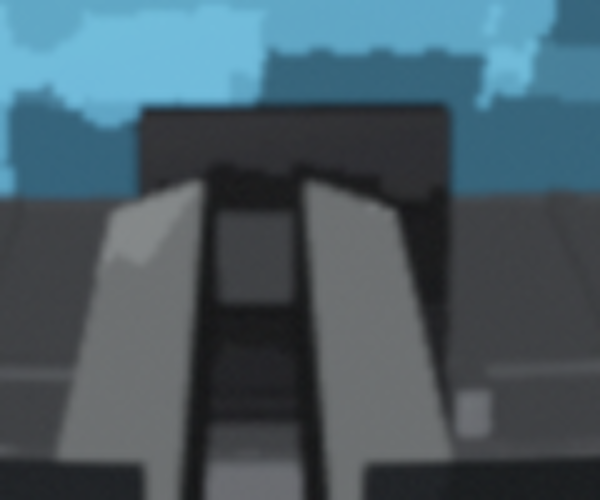

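Run:
```python
from h import *
a=cv2.imread('pics/w2.png',0); b=cv2.imread('pics/w3.png',0); w=get('wrist'); print(r.get_state()['tcp_pos'])
for u in (296,302,308,334,340,346): print(u,a[204:246:2,u],b[204:246:2,u])
c=[cv2.resize(x[190:290,270:390],None,fx=3.2,fy=3.2,interpolation=cv2.INTER_CUBIC) for x in (a,b)]
cv2.imwrite('pics/c2.png',np.hstack(c))
```

```text
[0.50513321 0.11959981 0.05767185]
296 [ 89  87  85  68  63  64  63  63  63  63  63  63  64  90 128 131 131 132
 129 113 110] [169 168 167 156 139  95  77  80  79  80  80  79  79  94 132 135 134 135
 134 121 111]
302 [ 80  65  66  51  55  57  61  61  57  55  54  56  95 129 130 122 113 109
 108 108 108] [168 168 168 130  46  53  52  53  51  51  50  39  89 131 134 134 131 118
 113 111 112]
308 [ 39  39  42  42  44  45  45  45  44  34  29  76 107 107 106 106 105 101
  99  94  93] [168 168 168 130  46  52  52  51  50  49  48  89 125 114 109 109 108 104
 102  97  96]
334 [ 39  38  46  65  64  63  63  64  51  25  31  57 104 109 109 109 109 108
 108 109 108] [ 90  89  89  64  41  50  50  49  49  46  32  58 107 111 111 111 111 111
 110 111 111]
340 [ 39  39  43  49  46  39  37  34  29  27  29  31  58 103 109 108 109 109
 109 108 108] [ 89  89  88  65  43  50  50  48  47  47  42  28  57 105 112 112 111 111
 112 112 111]
346 [ 40  39  42  43  39  28  25  28  29  29  30  31  29  47  99 108 109 109
 108 109 109] [ 90  90  89  64  42  49  48  48  48  47  45  40  35  54 107 111 112 111
 111 111 112]
```

View pics/c2.png

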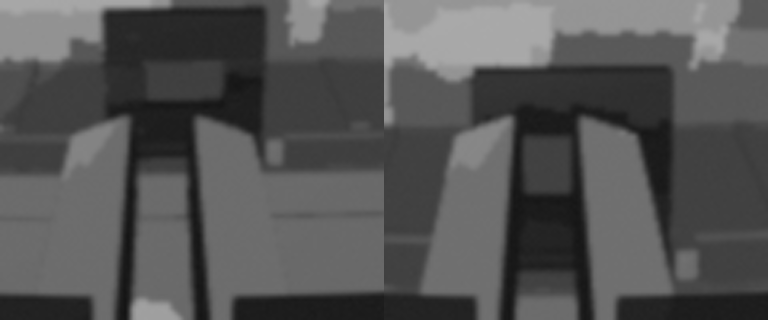

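The tip pixels are identical in both pictures, so the tips aren't hidden. Depth puts the real finger ends at about h = 85 mm over the box bottom, roughly 30 mm higher than the reported TCP. They are resting on the flap, which is now about horizontal. I'll centre by 4 mm in box y and carry on down in stages.

Request:
{"api": "send_rows", "payload": {
  "rows": [
    {"claw": -0.79, "x": -0.1, "y": 0.4, "z": 0, "spin": 0},
    {"claw": -0.79, "x": -0.1, "y": 0.4, "z": -0.4, "spin": 0},
    {"claw": -0.79, "x": -0.1, "y": 0.4, "z": -0.8, "spin": 0},
    {"claw": -0.79, "x": -0.1, "y": 0.4, "z": -1.2, "spin": 0},
    {"claw": -0.79, "x": -0.1, "y": 0.4, "z": -1.6, "spin": 0},
    {"claw": -0.79, "x": -0.1, "y": 0.4, "z": -1.6, "spin": 0}
  ]
}}

```text
clock: 4.25
tcp_pos: [0.5037, 0.1235, 0.041]
orientation: [-90.2, -0.0, 8.6]
contact_force: [-1.4, 0.4, 0.0]
finger_gap: 0.104
```

Run:
```python
from h import *
s=r.get_state(); print(s['tcp_pos'],s['contact_force'])
f=get('wrist'); B=box(wworld(f))*1000
cv2.imwrite('pics/w4.png',f['color'][...,::-1])
for u in (300,322,356):
    print(u)
    for v in range(196,280,5): print('  ',v,np.round(B[v,u]).astype(int),f['color'][v,u])
```

```text
[0.50368789 0.12347318 0.04098078] [-1.4492096   0.42265287  0.01681599]
300
   196 [-102  -16    0] [ 96 166 197]
   201 [-98 -17   1] [111 185 216]
   206 [-93 -17   1] [112 186 218]
   211 [-88 -17  -1] [113 186 217]
   216 [-85 -17   2] [105 176 207]
   221 [-79 -17   0] [ 54 100 123]
   226 [-97 -13  55] [41 68 85]
   231 [-103  -11   77] [132 135 136]
   236 [-102  -11   84] [132 136 137]
   241 [-102  -11   90] [115 119 119]
   246 [-102  -10   97] [109 112 113]
   251 [-103  -10  105] [109 112 113]
   256 [-102  -10  109] [109 112 114]
   261 [-102   -9  114] [109 112 113]
   266 [-103   -9  120] [109 112 113]
   271 [-103   -8  125] [109 112 113]
   276 [-102   -8  128] [109 112 113]
322
   196 [-102    2    2] [ 96 166 197]
   201 [-98   2   1] [ 96 166 197]
   206 [-93   2   2] [ 95 166 196]
   211 [-89   2   1] [ 96 167 196]
   216 [-84   2   0] [ 56 103 126]
   221 [-79   2   0] [ 54  99 123]
   226 [-97   2  55] [40 68 85]
   231 [-94   2  57] [24 23 25]
   236 [-92   2  61] [26 26 27]
   241 [-89   2  63] [24 24 25]
   246 [-86   2  63] [48 50 52]
   251 [-66   2  31] [64 66 69]
   256 [-66   2  40] [63 65 68]
   261 [-66   2  47] [63 65 67]
   266 [-79   2  77] [25 26 27]
   271 [-77   2  80] [28 28 30]
   276 [-75   2  84] [28 28 29]
356
   196 [-101   30    0] [ 96 166 198]
   201 [-97  31   0] [ 96 166 196]
   206 [-93  31   1] [ 96 166 196]
   211 [-88  31   0] [ 95 164 194]
   216 [-84  31   2] [ 55 102 124]
   221 [-79  31   1] [ 55 101 123]
   226 [-75  31   2] [ 55 101 123]
   231 [-70  31   1] [ 54 100 123]
   236 [-65  32   0] [ 58  89 108]
   241 [-66  30  12] [63 66 69]
   246 [-67  29  24] [63 65 68]
   251 [-66  28  31] [64 66 69]
   256 [-66  27  40] [66 68 70]
   261 [-65  27  47] [75 77 80]
   266 [-102   18  119] [ 95  98 100]
   271 [-101   17  123] [107 110 111]
   276 [-103   17  129] [109 112 113]
```

The flap is now at about 45° with its edge at h ≈ 55, and the finger ends at h ≈ 70. That confirms the ~33 mm offset. I'll go lower and then sweep in.

Request:
{"api": "send_rows", "payload": {
  "rows": [
    {"claw": -0.79, "x": 0, "y": 0, "z": -0.4, "spin": 0},
    {"claw": -0.79, "x": 0, "y": 0, "z": -0.8, "spin": 0},
    {"claw": -0.79, "x": 0, "y": 0, "z": -1.2, "spin": 0},
    {"claw": -0.79, "x": 0, "y": 0, "z": -1.6, "spin": 0},
    {"claw": -0.79, "x": 0.2, "y": 0, "z": -1.8, "spin": 0},
    {"claw": -0.79, "x": 0.4, "y": 0.05, "z": -1.8, "spin": 0},
    {"claw": -0.79, "x": 0.6, "y": 0.1, "z": -1.8, "spin": 0},
    {"claw": -0.79, "x": 0.7, "y": 0.1, "z": -1.8, "spin": 0},
    {"claw": -0.79, "x": 0.8, "y": 0.1, "z": -1.8, "spin": 0},
    {"claw": -0.79, "x": 0.8, "y": 0.1, "z": -1.8, "spin": 0}
  ]
}}

```text
clock: 5.3
tcp_pos: [0.5119, 0.1245, 0.0233]
orientation: [-90.2, -0.0, 8.6]
contact_force: [0.4, 0.3, -0.6]
finger_gap: 0.103
```

```bash
cat > chk.py <<'E'
from h import *
s=r.get_state(); print(s['tcp_pos'],s['contact_force'],box(s['tcp_pos'])*1000)
f=get('wrist'); B=box(wworld(f))*1000
cv2.imwrite('pics/w5.png',f['color'][...,::-1])
for u in (250,322,400):
    print(u)
    for v in range(215,300,5): print('  ',v,np.round(B[v,u]).astype(int),f['color'][v,u])
E
python3 chk.py
```

```text
[0.51190573 0.12448572 0.02330638] [ 0.43858705  0.31052551 -0.64540216] [-84.6795258   -0.12307817  18.30638279]
250
   215 [-83 -56   0] [109 184 215]
   220 [-80 -56   2] [ 96 167 198]
   225 [-74 -57   0] [ 95 166 197]
   230 [-70 -57   1] [ 96 167 197]
   235 [-66 -58   2] [ 92 161 191]
   240 [-66 -56  10] [86 88 92]
   245 [-65 -54  19] [66 68 71]
   250 [-66 -52  28] [64 66 69]
   255 [-68 -49  42] [64 65 68]
   260 [-68 -47  49] [64 66 69]
   265 [-68 -46  55] [63 64 67]
   270 [-66 -45  58] [60 62 64]
   275 [-66 -44  64] [63 64 67]
   280 [-67 -42  72] [72 74 77]
   285 [-118  -19  156] [34 36 40]
   290 [-118  -19  158] [33 36 39]
   295 [-118  -18  161] [32 35 38]
322
   215 [-83   1   1] [ 93 162 192]
   220 [-79   1   1] [ 55 102 124]
   225 [-75   1   1] [ 54 100 124]
   230 [-71   1   2] [ 55 101 125]
   235 [-67   1   2] [ 56 100 123]
   240 [-65   1   8] [65 67 71]
   245 [-66   1  21] [65 67 69]
   250 [-75   1  46] [19 19 22]
   255 [-75   1  53] [20 20 22]
   260 [-74   1  59] [26 26 27]
   265 [-72   1  60] [57 58 62]
   270 [-71   1  66] [66 68 71]
   275 [-73   1  74] [20 21 20]
   280 [-73   1  80] [23 23 22]
   285 [-73   1  85] [24 25 25]
   290 [-71   1  88] [30 31 34]
   295 [-65   1  84] [61 62 65]
400
   215 [-82  64   1] [ 57 104 127]
   220 [-78  65   1] [ 56 102 124]
   225 [-74  65   1] [ 55 101 124]
   230 [-70  65   2] [ 55 102 124]
   235 [-65  66   1] [ 58  90 107]
   240 [-65  63  12] [64 66 69]
   245 [-67  60  24] [65 66 69]
   250 [-66  58  31] [64 66 69]
   255 [-67  56  40] [63 66 68]
   260 [-68  53  51] [63 65 68]
   265 [-68  52  56] [64 66 69]
   270 [-68  51  63] [65 66 69]
   275 [-66  50  67] [80 83 86]
   280 [-66  49  72] [65 67 70]
   285 [-118   24  156] [28 30 33]
   290 [-118   23  159] [27 29 31]
   295 [-118   23  161] [29 31 34]
```

The flap is nearly flat, about 2 mm proud at the edge, and the catch shows through its window at h ≈ 60–66. I'm pressing home in 1–2 mm steps while watching the force.

Request:
{"api": "send_rows", "payload": {
  "rows": [
    {"claw": -0.79, "x": 0.1, "y": 0.02, "z": 0, "spin": 0},
    {"claw": -0.79, "x": 0.2, "y": 0.03, "z": 0, "spin": 0},
    {"claw": -0.79, "x": 0.2, "y": 0.03, "z": 0, "spin": 0},
    {"claw": -0.79, "x": 0.2, "y": 0.03, "z": 0, "spin": 0}
  ]
}}

```text
clock: 5.75
tcp_pos: [0.514, 0.1248, 0.0234]
orientation: [-90.2, -0.1, 8.6]
contact_force: [-0.8, -0.6, -0.7]
finger_gap: 0.107
```

Request:
{"api": "send_rows", "payload": {
  "rows": [
    {"claw": -0.79, "x": 0.1, "y": 0.02, "z": 0, "spin": 0},
    {"claw": -0.79, "x": 0.1, "y": 0.02, "z": 0, "spin": 0},
    {"claw": -0.79, "x": 0.1, "y": 0.02, "z": 0, "spin": 0}
  ]
}}

```text
clock: 6.05
tcp_pos: [0.5148, 0.1249, 0.0233]
orientation: [-90.2, -0.0, 8.6]
contact_force: [-2.8, -1.4, 0.4]
finger_gap: 0.104
```

```bash
python3 chk.py | grep -A18 -E '^322|^\['
```

```text
[0.51482595 0.12494991 0.02327587] [-2.83256148 -1.35320354  0.35618875] [-81.72264754  -0.1265921   18.27586936]
250
   215 [-81 -56   2] [ 96 167 198]
   220 [-76 -57   0] [ 95 166 198]
   225 [-72 -57   1] [ 96 167 198]
   230 [-67 -58   0] [ 95 166 197]
   235 [-65 -56   7] [100 104 109]
   240 [-65 -54  16] [72 75 78]
   245 [-65 -53  24] [64 65 68]
   250 [-68 -49  39] [65 66 69]
   255 [-68 -47  47] [65 67 69]
   260 [-68 -46  53] [62 64 67]
   265 [-66 -45  57] [62 63 66]
   270 [-66 -44  63] [64 66 68]
   275 [-67 -42  71] [73 75 78]
   280 [-65 -42  74] [59 61 63]
   285 [-115  -19  156] [34 37 40]
   290 [-114  -19  157] [34 37 40]
   295 [-116  -18  162] [32 36 39]
322
   215 [-81   1   2] [ 73 131 159]
   220 [-76   1   1] [ 55 102 125]
   225 [-72   1   1] [ 56 102 124]
   230 [-68   1   1] [ 56 101 125]
   235 [-65   1   6] [65 72 78]
   240 [-65   1  15] [65 67 70]
   245 [-65   1  25] [65 66 69]
   250 [-72   1  46] [29 30 31]
   255 [-72   1  53] [21 22 23]
   260 [-71   1  58] [43 44 46]
   265 [-71   1  65] [65 67 70]
   270 [-72   1  72] [44 45 47]
   275 [-73   1  79] [22 22 24]
   280 [-74   1  86] [23 23 26]
   285 [-71   1  87] [30 31 33]
   290 [-66   1  84] [40 41 44]
   295 [-65   1  89] [65 67 70]
400
```

Request:
{"api": "send_rows", "payload": {
  "rows": [
    {"claw": -0.79, "x": 0.1, "y": 0.02, "z": 0, "spin": 0},
    {"claw": -0.79, "x": 0.1, "y": 0.02, "z": 0, "spin": 0},
    {"claw": -0.79, "x": 0.1, "y": 0.02, "z": 0, "spin": 0}
  ]
}}

```text
clock: 6.4
tcp_pos: [0.5154, 0.125, 0.0232]
orientation: [-90.2, 0.0, 8.6]
contact_force: [-5.1, -1.5, 2.7]
finger_gap: 0.104
```

The press reads 5.3 N with no further travel, so the flap is home. I'll back off, rise, turn the jaws across the handle and open.

Request:
{"api": "send_rows", "payload": {
  "rows": [
    {"claw": -0.79, "x": -1.5, "y": -0.2, "z": 0, "spin": 0},
    {"claw": -0.79, "x": -3, "y": -0.5, "z": 0, "spin": 0},
    {"claw": -0.79, "x": -4, "y": -0.6, "z": 2, "spin": 0},
    {"claw": -0.79, "x": -4, "y": -0.6, "z": 6, "spin": 0},
    {"claw": -0.5, "x": -4, "y": -0.6, "z": 10, "spin": 0},
    {"claw": 0, "x": -4, "y": -0.6, "z": 14, "spin": -0.1},
    {"claw": 0.5, "x": -4, "y": -0.6, "z": 17, "spin": -0.25},
    {"claw": 1, "x": -3, "y": -0.6, "z": 17, "spin": -0.4},
    {"claw": 1, "x": -1, "y": 0, "z": 17, "spin": -0.55},
    {"claw": 1, "x": 1, "y": 0.2, "z": 17, "spin": -0.7},
    {"claw": 1, "x": 3, "y": 0.5, "z": 17, "spin": -0.85},
    {"claw": 1, "x": 4, "y": 0.7, "z": 17, "spin": -0.85}
  ]
}}

```text
clock: 7.6
tcp_pos: [0.5569, 0.1323, 0.1932]
orientation: [-90.1, -0.0, -40.3]
contact_force: [-0.9, 0.6, -0.2]
finger_gap: 0.749
```

Run:
```python
from h import *
s=r.get_state(); print(s['tcp_pos'],s['joint_pos'],s['orientation'])
```

```text
[0.55687097 0.13231877 0.19320918] [-36.01833519  18.57929336  24.29742111  99.51203076  -8.26504502
  63.78486988  40.5783501 ] [-9.01471194e+01 -4.38847398e-02 -4.02545121e+01]
```

Request:
{"api": "send_rows", "payload": {
  "rows": [
    {"claw": 1, "x": 1.5, "y": 0.2, "z": 0, "spin": -0.14},
    {"claw": 1, "x": 3, "y": 0.4, "z": 0, "spin": -0.28},
    {"claw": 1, "x": 3.9, "y": 0.6, "z": 0, "spin": -0.42},
    {"claw": 1, "x": 3.9, "y": 0.6, "z": 0, "spin": -0.56},
    {"claw": 1, "x": 3.9, "y": 0.6, "z": 0, "spin": -0.71},
    {"claw": 1, "x": 3.9, "y": 0.6, "z": 0, "spin": -0.71},
    {"claw": 1, "x": 3.9, "y": 0.6, "z": 0, "spin": -0.71}
  ]
}}

```text
clock: 8.3
tcp_pos: [0.5958, 0.1384, 0.1932]
orientation: [-90.1, -0.0, -80.5]
contact_force: [0.0, 0.2, -0.1]
finger_gap: 1.001
```

Run:
```python
from h import *
s=r.get_state(); print(s['tcp_pos'],s['orientation'],s['finger_gap'])
f=get('wrist'); W=wworld(f)
cv2.imwrite('pics/w6.png',f['color'][...,::-1])
d=np.hypot(W[...,0]-.5955,W[...,1]-.138)
m=(d<.07)&(W[...,2]>.118)&(W[...,2]<.142)&(f['color'].max(-1)<75)
c,sz,a=cv2.minAreaRect(W[m][:,:2].astype(np.float32)); print(m.sum(),c,sz,a,np.percentile(W[m][:,2],[5,50,95]))
v,u=np.nonzero(m); print(u.min(),u.max(),v.min(),v.max())
g=f['color'].min(-1)
B=box(W)*1000
fl=(np.abs(B[...,1])<25)&(B[...,0]<-68)&(B[...,0]>-115)&(B[...,2]>25)&(B[...,2]<110)&(f['color'].max(-1)<75)
print('flap pts',fl.sum(), B[fl].min(0) if fl.any() else '')
```

```text
[0.59577821 0.13842784 0.19324056] [-9.01434550e+01 -4.50471835e-02 -8.05045996e+01] 1.0010102994179493
1786 (0.5947408080101013, 0.14092347025871277) (0.015178452245891094, 0.11418110877275467) 9.318185806274414 [0.13045861 0.13448757 0.13583387]
312 328 132 251
flap pts 62 [-70.19547611 -16.65059225  85.3084638 ]
```

View pics/w6.png

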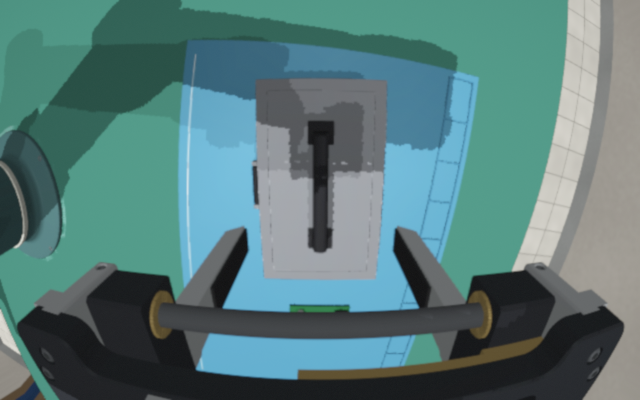

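The wrist view shows the flap flush at (255,183), the handle at (312–328, 132–251) and the open jaws straddling it. Handle centre is (0.5947, 0.1409) with yaw 9.3° and z 0.1345, as expected. I'm descending.

Request:
{"api": "send_rows", "payload": {
  "rows": [
    {"claw": 1, "x": -0.1, "y": 0.2, "z": -2, "spin": 0},
    {"claw": 1, "x": -0.1, "y": 0.2, "z": -4, "spin": 0},
    {"claw": 1, "x": -0.1, "y": 0.2, "z": -6, "spin": 0},
    {"claw": 1, "x": -0.1, "y": 0.2, "z": -8, "spin": 0},
    {"claw": 1, "x": -0.1, "y": 0.2, "z": -9.5, "spin": 0},
    {"claw": 1, "x": -0.1, "y": 0.2, "z": -10.5, "spin": 0},
    {"claw": 1, "x": -0.1, "y": 0.2, "z": -11.2, "spin": 0},
    {"claw": 1, "x": -0.1, "y": 0.2, "z": -11.7, "spin": 0},
    {"claw": 1, "x": -0.1, "y": 0.2, "z": -11.7, "spin": 0}
  ]
}}

```text
clock: 9.25
tcp_pos: [0.5948, 0.1404, 0.0761]
orientation: [-90.2, -0.0, -80.5]
contact_force: [-0.1, -0.1, 1.1]
finger_gap: 1.0
```

Run:
```python
from h import *
s=r.get_state(); print(s['tcp_pos'],s['orientation'],s['contact_force'])
f=get('wrist'); B=box(wworld(f),(0.5947,0.1409),9.3)*1000
cv2.imwrite('pics/w7.png',f['color'][...,::-1])
# finger: points with h>96, |x| 40..65, near y of TCP
m=(np.abs(np.abs(B[...,0])-53)<12)&(np.abs(B[...,1])<15)&(B[...,2]>96)&(B[...,2]<200)
for sg in(-1,1):
    p=B[m&(np.sign(B[...,0])==sg)]; print(len(p),np.round(np.percentile(p,[1,50,99],axis=0)),np.round(p[p[:,2]<p[:,2].min()+4].mean(0)))
```

```text
[0.59477122 0.14037371 0.07609268] [-9.01516601e+01 -3.85524301e-02 -8.05335837e+01] [-0.07016495 -0.06990585  1.08393198]
3441 [[-59. -10.  96.]
 [-48.   8. 159.]
 [-44.  10. 199.]] [-46.   2.  96.]
3467 [[ 43.  -9.  96.]
 [ 49.   8. 158.]
 [ 59.  10. 199.]] [45.  2. 96.]
```

View pics/w7.png

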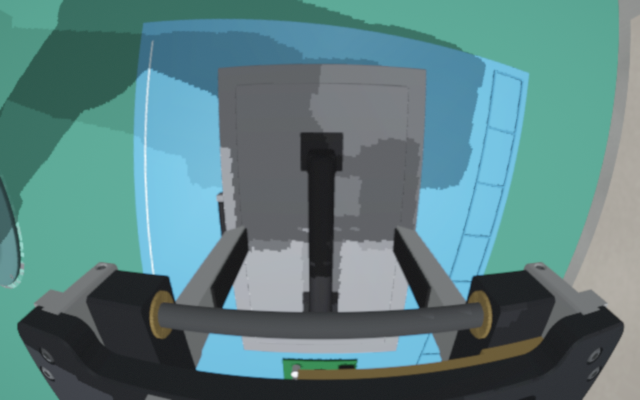

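Run:
```python
from h import *
f=dict(np.load('/tmp/wrist.npz')); B=box(wworld(f),(0.5947,0.1409),9.3)*1000
for v in range(222,262,3): print(v,[tuple(np.round(B[v,u]).astype(int).tolist()) for u in (232,238,243,247,396,400,405)])
print(r.get_state()['contact_force'])
```

```text
222 [(-60, 7, 93), (-55, 8, 94), (-51, 8, 95), (-48, 9, 96), (51, 8, 95), (54, 8, 94), (57, 8, 94)]
225 [(-60, 5, 94), (-55, 5, 93), (-51, 6, 95), (-48, 6, 96), (50, 7, 96), (54, 6, 94), (57, 6, 94)]
228 [(-60, 3, 94), (-51, 9, 109), (-48, 9, 109), (-49, 4, 95), (49, 8, 104), (50, 10, 109), (53, 9, 108)]
231 [(-54, 9, 113), (-50, 9, 113), (-48, 8, 109), (-49, 2, 95), (47, 8, 108), (49, 10, 113), (52, 10, 113)]
234 [(-53, 9, 117), (-49, 9, 117), (-47, 8, 114), (-49, 0, 96), (47, 6, 109), (49, 8, 114), (51, 9, 117)]
237 [(-52, 9, 122), (-48, 8, 119), (-46, 6, 116), (-47, 2, 105), (48, 4, 109), (48, 8, 118), (49, 10, 122)]
240 [(-50, 9, 126), (-48, 8, 123), (-46, 5, 116), (-47, -1, 105), (48, 2, 110), (47, 7, 121), (49, 9, 125)]
243 [(-49, 9, 130), (-47, 8, 127), (-46, 3, 117), (-47, -3, 105), (48, 0, 110), (47, 5, 121), (48, 8, 128)]
246 [(-48, 9, 135), (-47, 6, 127), (-47, 1, 117), (-47, -5, 105), (48, -1, 112), (47, 4, 122), (48, 8, 130)]
249 [(-48, 7, 134), (-47, 3, 126), (-47, -1, 117), (-47, -6, 108), (47, -2, 114), (47, 2, 123), (47, 8, 134)]
252 [(-47, 8, 140), (-47, 2, 127), (-46, -2, 119), (-47, -8, 108), (47, -3, 116), (48, 0, 122), (47, 6, 134)]
255 [(-47, 7, 140), (-46, 2, 130), (-47, -4, 118), (-50, -16, 96), (47, -5, 116), (47, -2, 123), (47, 4, 135)]
258 [(-46, 6, 142), (-47, 0, 130), (-47, -7, 118), (-50, -18, 96), (47, -7, 117), (47, -3, 124), (47, 2, 134)]
261 [(-47, 4, 141), (-47, -2, 131), (-47, -8, 119), (-51, -21, 96), (54, -21, 94), (48, -6, 123), (47, 1, 136)]
[ 0.42909372  0.26154661 -0.61638648]
```

The finger ends are at h ≈ 105, so the pads (about h 124) straddle the bar at h 117–129 and clear the lid by about 11 mm. I'm closing now.

Request:
{"api": "send_rows", "payload": {
  "rows": [
    {"claw": -1, "x": 0, "y": 0, "z": 0, "spin": 0},
    {"claw": -1, "x": 0, "y": 0, "z": 0, "spin": 0},
    {"claw": -1, "x": 0, "y": 0, "z": 0, "spin": 0},
    {"claw": -1, "x": 0, "y": 0, "z": 0, "spin": 0},
    {"claw": -1, "x": 0, "y": 0, "z": 0, "spin": 0},
    {"claw": -1, "x": 0, "y": 0, "z": 0, "spin": 0},
    {"claw": -1, "x": 0, "y": 0, "z": 0, "spin": 0},
    {"claw": -1, "x": 0, "y": 0, "z": 0, "spin": 0},
    {"claw": -1, "x": 0, "y": 0, "z": 0, "spin": 0},
    {"claw": -1, "x": 0, "y": 0, "z": 0, "spin": 0}
  ],
  "force": 45
}}

```text
clock: 10.3
tcp_pos: [0.595, 0.1404, 0.0765]
orientation: [-90.1, -0.0, -80.5]
contact_force: [-0.3, -0.9, -0.1]
finger_gap: 0.189
```

Request:
{"api": "send_rows", "payload": {
  "rows": [
    {"claw": -1, "x": 0, "y": 0, "z": 0, "spin": 0},
    {"claw": -1, "x": 0, "y": 0, "z": 0, "spin": 0},
    {"claw": -1, "x": 0, "y": 0, "z": 0, "spin": 0},
    {"claw": -1, "x": 0, "y": 0, "z": 0, "spin": 0}
  ]
}}

```text
clock: 10.7
tcp_pos: [0.595, 0.1404, 0.0765]
orientation: [-90.1, -0.0, -80.5]
contact_force: [-0.4, 0.1, -0.4]
finger_gap: 0.144
```

The gap is 13.5 mm, which matches the 14 mm bar. Next is a small trial lift.

Request:
{"api": "send_rows", "payload": {
  "rows": [
    {"claw": -1, "x": 0, "y": 0, "z": 0.1, "spin": 0},
    {"claw": -1, "x": 0, "y": 0, "z": 0.3, "spin": 0},
    {"claw": -1, "x": 0, "y": 0, "z": 0.6, "spin": 0},
    {"claw": -1, "x": 0, "y": 0, "z": 1, "spin": 0},
    {"claw": -1, "x": 0, "y": 0, "z": 1.4, "spin": 0},
    {"claw": -1, "x": 0, "y": 0, "z": 1.7, "spin": 0},
    {"claw": -1, "x": 0, "y": 0, "z": 1.9, "spin": 0},
    {"claw": -1, "x": 0, "y": 0, "z": 2, "spin": 0},
    {"claw": -1, "x": 0, "y": 0, "z": 2, "spin": 0}
  ]
}}

```text
clock: 11.6
tcp_pos: [0.595, 0.1404, 0.0966]
orientation: [-90.1, -0.0, -80.5]
contact_force: [0.4, -0.3, -7.5]
finger_gap: 0.143
```

```bash
cat > lv.py <<'E'
from h import *
s=r.get_state(); print(s['tcp_pos'],s['orientation'],s['contact_force'],s['torque'],s['finger_gap'])
f=get('wrist'); B=box(wworld(f),(0.5947,0.1409),9.3)*1000
C=f['color'].astype(int); grey=(np.ptp(C,axis=-1)<25)&(C.max(-1)>75)
m=grey&(np.abs(B[...,0])<58)&(np.abs(B[...,0])>16)&(np.abs(B[...,1])<105)&(B[...,2]>60)
h=np.median(B[m][:,2]); m&=np.abs(B[...,2]-h)<12
p=B[m]; a=np.linalg.lstsq(np.c_[p[:,:2],np.ones(len(p))],p[:,2],rcond=None)[0]
print('lid plane tilt about y,x (rad)',a[:2],'height at centre over mat',a[2],len(p))
t=get('scene'); W=box(world(t),(0.5947,0.1409),9.3)*1000
C=t['color'].astype(int); grey=(np.ptp(C,axis=-1)<25)&(C.max(-1)>45)
k=grey&(np.abs(W[...,0]-63)<15)&(np.abs(W[...,1])<110)&(W[...,2]>-2)
z=W[k][:,2]; print('scene rear face z range',np.percentile(z,[1,50,99]))
cv2.imwrite('pics/s_lift.png',cv2.resize(t['color'][120:320,230:530,::-1],None,fx=2.6,fy=2.6,interpolation=cv2.INTER_CUBIC))
E
python3 lv.py
```

```text
[0.59498272 0.14044033 0.09659761] [-9.01185555e+01 -3.16032468e-02 -8.05415567e+01] [ 0.41053947 -0.34377466 -7.52270796] [-0.02715153 -0.04475995  0.0545697 ] 0.14307518119795867
lid plane tilt about y,x (rad) [ 0.00098466 -0.00229203] height at centre over mat 115.38267069505366 25123
scene rear face z range [ 23.41837644  90.85210134 462.19252412]
```

The full weight is on the gripper (7.5 N), the lid is level to 0.002 rad, and the box bottom is clear of the mat. I'm lifting the remaining 8 cm smoothly.

Request:
{"api": "send_rows", "payload": {
  "rows": [
    {"claw": -1, "x": 0, "y": 0, "z": 0.2, "spin": 0},
    {"claw": -1, "x": 0, "y": 0, "z": 0.7, "spin": 0},
    {"claw": -1, "x": 0, "y": 0, "z": 1.4, "spin": 0},
    {"claw": -1, "x": 0, "y": 0, "z": 2.2, "spin": 0},
    {"claw": -1, "x": 0, "y": 0, "z": 3, "spin": 0},
    {"claw": -1, "x": 0, "y": 0, "z": 3.8, "spin": 0},
    {"claw": -1, "x": 0, "y": 0, "z": 4.6, "spin": 0},
    {"claw": -1, "x": 0, "y": 0, "z": 5.4, "spin": 0},
    {"claw": -1, "x": 0, "y": 0, "z": 6.2, "spin": 0},
    {"claw": -1, "x": 0, "y": 0, "z": 7, "spin": 0},
    {"claw": -1, "x": 0, "y": 0, "z": 7.6, "spin": 0},
    {"claw": -1, "x": 0, "y": 0, "z": 8, "spin": 0}
  ]
}}

```text
clock: 12.9
tcp_pos: [0.595, 0.1404, 0.177]
orientation: [-90.1, -0.0, -80.5]
contact_force: [-1.4, 0.2, -8.4]
finger_gap: 0.146
```

Request:
{"api": "send_rows", "payload": {
  "rows": [
    {"claw": -1, "x": 0, "y": 0, "z": 0, "spin": 0},
    {"claw": -1, "x": 0, "y": 0, "z": 0, "spin": 0},
    {"claw": -1, "x": 0, "y": 0, "z": 0, "spin": 0},
    {"claw": -1, "x": 0, "y": 0, "z": 0, "spin": 0},
    {"claw": -1, "x": 0, "y": 0, "z": 0, "spin": 0}
  ]
}}

```text
clock: 13.4
tcp_pos: [0.5949, 0.1404, 0.1768]
orientation: [-90.1, -0.0, -80.5]
contact_force: [-0.3, -0.1, -8.3]
finger_gap: 0.141
```

```bash
python3 lv.py
```

```text
[0.59490328 0.14038974 0.17681247] [-9.01327971e+01 -3.60447465e-02 -8.05419718e+01] [-0.25407917 -0.13980239 -8.34288248] [-0.07549461  0.0046979  -0.02816047] 0.14110704506127408
lid plane tilt about y,x (rad) [ 0.00053725 -0.00230609] height at centre over mat 195.5940754388374 25160
scene rear face z range [103.78331216 171.83462993 540.05610545]
```

View pics/s_lift.png

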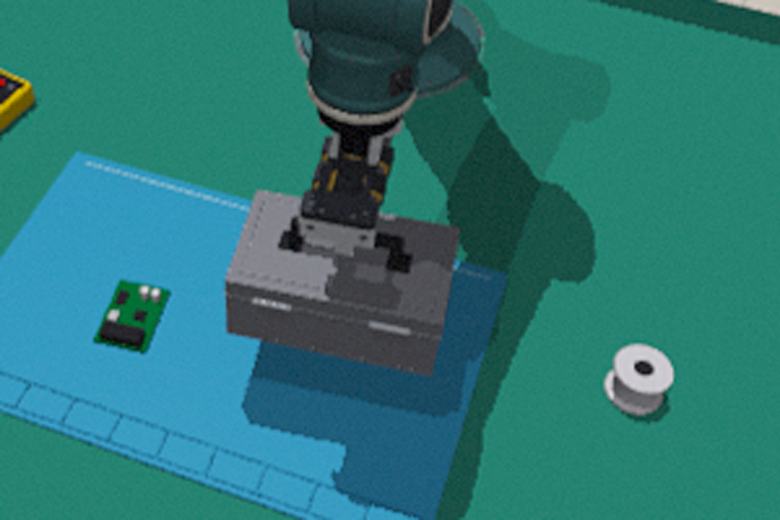

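The box hangs level with its lid shut (230–460, 190–375), and the board (130,315) and spool (640,380) are where they were. The lid has risen 100 mm (95 to 195.6), and the hold is steady. I'm handing in.

```bash
python3 -c "
from bench import r
print(r.hand_in())"
```

```text
the job is handed in; nothing more can be done
None
```

I swung the latch flap down, pressed it home, and lifted the box by its handle. It is now held about 10 cm above the mat, and the job was handed in at about 13.5 s of the 53 s allowed.

**Last checks**
- **Flap:** pressed with about 5 N until it stopped moving. Depth then showed its outer face flush, about 1 mm outside the catch. I did not look at the flap itself again after the lift.
- **Lift:** the lid rose 100 mm and its measured slope is at most 0.0023 rad. The gripper carries about 8.3 N and its opening matches the 14 mm handle bar. The box hung level with the lid shut, so the latch is holding.
- **Bystanders:** the board and spool look undisturbed in the last picture. The jar was outside that crop and only the multimeter's edge showed, but the arm did not work near either.

**What disagreed:** the finger ends measured about 30 mm higher than the reported TCP. I found this when the flap was only horizontal after the first press, and set the remaining heights from depth measurements instead. One move call was also refused because `spin` was missing, and I resent it.

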